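# Fetch the small jar from behind the tall bottles onto the balance

### The job

The small reagent jar is wanted on the balance, but the three tall bottles in the bottle tray stand in front of it. Stand all three tall bottles in the steel side tray first, then set the jar upright in the middle of the balance pan, and finally put every tall bottle back upright in the bay it came from, just where it stood before. Set everything down gently rather than dropping it, let nothing fall over, and leave the beaker and the wash bottle where they are.

Things in the scene. Friction and masses are not known exactly. Their poses are not given: they have to be found in the camera images.
- jar: the wanted jar: low round white plastic jar, 50 mm diameter, 60 mm tall with its black screw cap (47 mm diameter, from 41 to 60 mm height); about 110 g. Origin: centre of its underside, z up. Starts upright on the floor of the bottle tray, behind the row of tall bottles (about 62 mm behind the line of their centres), which leave no room for a gripper
- round_bottle: tall round amber glass bottle with a short rounded shoulder: body 58 mm diameter up to 98 mm, black cap 34 mm diameter from 118 to 140 mm height (its top); about 280 g. Origin: centre of its underside, z up. Starts upright in one of the three bays of the bottle tray (which one varies)
- square_bottle: tall square white plastic bottle: body 56 x 56 mm with rounded corners up to 102 mm, white round cap 36 mm diameter from 112 to 134 mm height (its top); about 260 g. Origin: centre of its underside, z up, x and y square to its sides. Starts upright and roughly square in one of the three bays of the bottle tray
- cone_bottle: tall clear glass bottle with a long conical shoulder: body 60 mm diameter up to 68 mm, narrowing to 34 mm at 114 mm, large grey cap 44 mm diameter from 119 to 146 mm height (its top); about 320 g. Origin: centre of its underside, z up. Starts upright in one of the three bays of the bottle tray
- bottle_tray: dark plastic tray, fixed: 148 (x) by 256 (y) mm outside; floor and walls 4 mm thick, walls 45 mm high. Two ribs 4 mm thick, 28 mm high run 45 mm in from the -x wall at y = -42 and 42 mm, making three bays for tall bottles, centred near x = -29, y = -84, 0, 84 mm. Behind the bays is an open strip with the jar, near x = 33, y -45 to 45 mm. Origin: centre of underside; -x faces the robot at yaw 0
- side_tray: the side area: flat square stainless steel tray, fixed and empty, 210 x 210 mm outside, walls 4 mm thick and 25 mm high, floor 4 mm thick, with room for three bottles. Origin: centre of its underside, z up, x and y square to its sides
- balance: white laboratory balance, fixed, with a flat round steel pan 120 mm in diameter whose top is 74 mm above the bench; the housing is 180 mm wide (its y), reaches from 148 mm in front of the pan's centre (-x, the display) to 78 mm behind it, and is nowhere higher than 67 mm. Origin: on the bench straight below the centre of the pan, z up
- beaker: bystander: empty glass beaker with a pouring lip, 68 mm diameter, 90 mm tall, beyond the work. Origin: centre of its underside
- wash_bottle: bystander: white plastic wash bottle with red cap and bent spout (the spout points along its +y), 60 mm diameter, 171 mm tall, beyond the work. Origin: centre of its underside

How it is judged (in metres and radians):
On the way, in this order (a step that is already met when the one before it is completed fails the run):
1. all three tall bottles stand upright in the steel side tray, released, while the jar is still in its place (horizontal distance between each of round_bottle, square_bottle, cone_bottle and side_tray below 0.105 m and z of each of round_bottle, square_bottle, cone_bottle in the frame of side_tray below 0.009 m and angle between each of round_bottle, square_bottle, cone_bottle's own z axis and vertical below 0.1 rad and contact force between each of round_bottle, square_bottle, cone_bottle and the fingers below 0.1 N and distance of jar from where it was at the start of the episode below 0.06 m), for 0.2 s.
2. the jar stands in the middle of the balance pan, released (horizontal distance between jar and balance below 0.015 m and z of jar in the frame of balance between 0.07 and 0.079 m and angle between jar's own z axis and vertical below 0.1 rad and contact force between jar and the fingers below 0.1 N), for 0.2 s.
At the end, for the whole second after the job is handed in: The jar stands upright on the balance pan within 15 mm of its centre; each of the three tall bottles stands upright in the bottle tray within 18 mm of where it stood at the start; all are released and at rest (all of step 2 and distance of each of round_bottle, square_bottle, cone_bottle from where it was at the start of the episode below 0.018 m and angle between each of round_bottle, square_bottle, cone_bottle's own z axis and vertical below 0.1 rad and contact force between each of round_bottle, square_bottle, cone_bottle and the fingers below 0.1 N and linear speed of each of round_bottle, square_bottle, cone_bottle, jar below 0.02 m/s); the robot touches nothing.
It fails at once if a bottle or the jar is dropped (moves faster than 0.6 m/s with no finger on it) ((contact force between round_bottle and the fingers below 0.05 N and linear speed of round_bottle above 0.6 m/s) or (contact force between square_bottle and the fingers below 0.05 N and linear speed of square_bottle above 0.6 m/s) or (contact force between cone_bottle and the fingers below 0.05 N and linear speed of cone_bottle above 0.6 m/s) or (contact force between jar and the fingers below 0.05 N and linear speed of jar above 0.6 m/s)).
It fails at once if a bottle or the jar falls over (leans more than 0.6 rad) (angle between any of round_bottle, square_bottle, cone_bottle, jar's own z axis and vertical above 0.6 rad).
It fails at once if the beaker or the wash bottle is shifted by more than 20 mm (distance of any of beaker, wash_bottle from where it was at the start of the episode above 0.02 m).
It also fails if it takes over 147 s, if anything falls off the work surface, if the arm or the gripper's body presses on something with over 40 N, if the wrist force passes 120 N, or if a joint passes its speed limit or range.

### The arm

A 6-joint arm with a two-finger parallel gripper is mounted at the origin on the work surface. World frame = base frame: x ahead of the robot, y to its left, z up, the work surface at z = 0. Lengths are in m, angles in degrees, forces in N, time in s.
With the tool pointing down it reaches from about 0.375 to 0.975 m from the base axis. Payload 3.8 kg.
Tool frame: the origin (TCP) lies at the very end of the fingers, on their centre line; the grasp point (between the pads) lies 19 mm behind it; z points along the fingers, y is the direction in which the jaws open and shut (so a half turn about z gives the same grasp; the last joint's range is limited). The gripper opens to 88 mm and grips with 3 to 60 N. Pads are 18 mm wide; open, the fingers measure 123 mm over their backs; the gripper's body (75 mm by 187 mm) begins 45 mm behind the grasp point.
Start: joints at [-70.239, 15.12, 91.902, -0, 72.978, -2.114], TCP at [0.251, -0.626, 0.239] pointing down, gripper open.
Joint ranges: [-150.88, 150.88], [-54.13, 125.18], [17.81, 147.31], [-75.09, 255.09], [0, 152.58], [-146.25, 146.25]. Speed limits (degrees/s): [147.25, 147.25, 180, 180, 180, 180].

### API

Orientations are given as [roll, pitch, yaw] about the fixed x, y, z axes, in that order (R = Rz(yaw) Ry(pitch) Rx(roll)).
In Python, from plant import manip gives the robot as it stands.
- The arm moves only by the tool send_rows, never from a script. Its argument "increments" is text: rows parted by semicolons, each of 6 numbers parted by spaces: the shift along the world's x, y, z in mm, then the turn, a rotation vector about the world's x, y, z in degrees. A call has exactly 10 rows; each row is the pose to reach, as a shift and turn from the pose commanded when the call began; what a row does not reach only later rows make up. A row lasts 1/8 s, in which the tool goes at most 62.5 mm and 10.7 degrees, less where a joint would pass 70% of its speed; a pose out of reach is approached as far as the arm can. A call with a gripper value outside its range is refused whole. "claw" is the finger opening in mm, from 0 to 88.1, set as the call begins (left out, the last holds). The fingers move at their own pace and stop on an object; the grip force is fixed at half the most. Time passes only in rows, so rows that repeat a pose let the fingers close, or fill a call up. It gives the time, the measured TCP pose, the force and the opening at its end, in the units of the state.
- manip.get_obs(): the state, without advancing time (a new reading comes with each control period).
- manip.snapshot(name): name is "scene" or "top"; returns the picture (384x512x3 uint8, red, green, blue); there is no depth.
- manip.get_calibration(name): a dict with "vfov" (degrees; the focal length in pixels is half the picture's height over the tangent of half this angle, whatever the lens; pixels are square), "cx", "cy" (the principal point, pixels), "T" (4x4, takes a point from camera to world coordinates). Camera axes: x right, y down, z forward; pixel columns grow to the right and rows downward; lengths in m; the calibration is good to about 2 mm. A picture is of the moment at which its call begins. get_calibration takes no time and is no camera call.
- manip.close_job(): hands the job in, once; it reports no verdict.
The state is a dict: "time": time; "joint_pos": joint angles; "joint_velocities": joint speeds; "tau": joint torques, N m; "tcp_pos": TCP position; "orientation": TCP orientation; "force": force on the tool from outside, world axes, zero at the start; "torque": the same for the moment, N m; "gripper_width": finger opening in m.
Only numpy, scipy, OpenCV 4.12 (cv2) and the standard library are available. Lean on these libraries where they do the work, as an engineer would, in place of code of your own. Each camera call takes 0.05 s, during which the arm holds its last target.

## Working session

There is one attempt and no reset: what is moved stays moved. The work goes in short steps, Python scripts to look and compute and a tool call to move; the robot and the scene stay as the last step left them, time stands still between calls to the robot, and variables do not carry over. Pictures are saved under pics/ and viewed, and the job is handed in when it is done.

Besides the shell and the picture viewer there is one more tool, called after "Request:" as name(argument=value, ...) on one line, values as JSON. send_rows: Moves the arm, as the interface text tells. Its arguments: {"type":"object","properties":{"increments":{"type":"string"},"claw":{"type":"number"}},"required":["increments"]}

```bash
mkdir -p pics; python3 - <<'E'
from plant import manip
import cv2,numpy as np
print(manip.get_obs())
for n in("scene","top"):
    im=manip.snapshot(n); cv2.imwrite(f"pics/{n}0.png",cv2.cvtColor(im,cv2.COLOR_RGB2BGR)); c=manip.get_calibration(n)
    print(n,{k:(np.round(v,4).tolist() if k=="T" else v) for k,v in c.items()})
E
```

```text
{'time': 0.0, 'joint_pos': array([-7.02390835e+01,  1.51674693e+01,  9.19823238e+01, -9.11889580e-04,
        7.29771894e+01, -2.11597126e+00]), 'joint_velocities': array([-0.06220138, -0.014174  , -0.06326218, -0.02936881, -0.05071735,
       -0.02491603]), 'tau': array([ 1.53615205e-03, -5.02119398e+01, -3.56875849e+01,  7.28507107e-02,
        2.91981868e-02, -1.87363162e-04]), 'tcp_pos': array([ 0.25124416, -0.62572155,  0.23739779]), 'orientation': array([-1.79873072e+02, -3.81772926e-03,  2.18771514e+01]), 'force': array([ 0.43402334,  0.26213261, -0.33753104]), 'torque': array([-0.02909023, -0.01791114,  0.03544557]), 'gripper_width': 0.08825942194713998}
scene {'vfov': 51.723799761665774, 'cx': 251.5162296165535, 'cy': 195.63268271205823, 'T': [[-0.0309, 0.838, -0.5447, 1.157], [0.9995, 0.0269, -0.0153, 0.0014], [0.0018, -0.545, -0.8385, 0.871], [0.0, 0.0, 0.0, 1.0]]}
top {'vfov': 46.218839248463034, 'cx': 254.1299613819047, 'cy': 190.53057818225324, 'T': [[-0.027, -0.9953, 0.0926, 0.4794], [-0.9996, 0.0277, 0.0061, -0.0169], [-0.0087, -0.0924, -0.9957, 1.3419], [0.0, 0.0, 0.0, 1.0]]}
```

View pics/scene0.png

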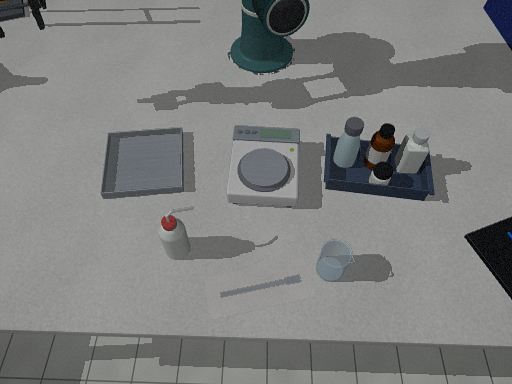

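View pics/top0.png

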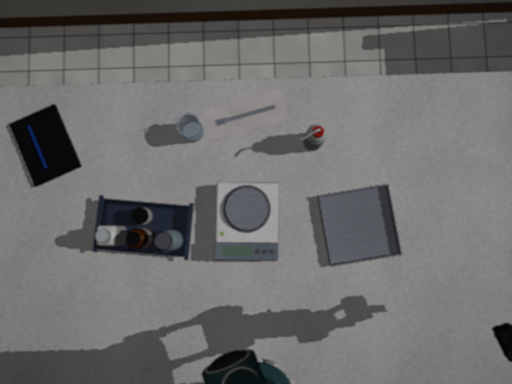

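```bash
cat > h.py <<'E'
import cv2,numpy as np
from plant import manip
def K(c): f=192/np.tan(np.radians(c['vfov']/2)); return np.array([[f,0,c['cx']],[0,f,c['cy']],[0,0,1]])
def ray(n,u,v):
    c=manip.get_calibration(n); T=np.array(c['T']); d=T[:3,:3]@np.linalg.solve(K(c),[u,v,1.]); return T[:3,3],d
def onz(n,u,v,z):
    o,d=ray(n,u,v); return o+d*(z-o[2])/d[2]
def proj(n,p):
    c=manip.get_calibration(n); T=np.array(c['T']); q=K(c)@(T[:3,:3].T@(np.array(p)-T[:3,3])); return q[:2]/q[2]
def crop(n,im,u0,v0,w,h,s,name):
    cv2.imwrite(name,cv2.resize(im[v0:v0+h,u0:u0+w],None,fx=s,fy=s,interpolation=cv2.INTER_CUBIC))
E
python3 - <<'E'
from h import *
s=cv2.imread('pics/scene0.png');t=cv2.imread('pics/top0.png')
a=cv2.resize(s[110:205,315:440],None,fx=6,fy=6,interpolation=cv2.INTER_CUBIC);cv2.imwrite('pics/s_tray.png',a)
a=cv2.resize(t[190:265,85:200],None,fx=6.5,fy=6.5,interpolation=cv2.INTER_CUBIC);cv2.imwrite('pics/t_tray.png',np.clip(a*1.8,0,255))
a=cv2.resize(t[170:270,205:405],None,fx=4,fy=4,interpolation=cv2.INTER_CUBIC);cv2.imwrite('pics/t_bal.png',np.clip(a*1.5,0,255))
a=cv2.resize(s[115:215,95:305],None,fx=3.8,fy=3.8,interpolation=cv2.INTER_CUBIC);cv2.imwrite('pics/s_bal.png',a)
E
```

```text
[ WARN:0@0.577] global loadsave.cpp:1063 imwrite_ Unsupported depth image for selected encoder is fallbacked to CV_8U.
```

View pics/s_tray.png

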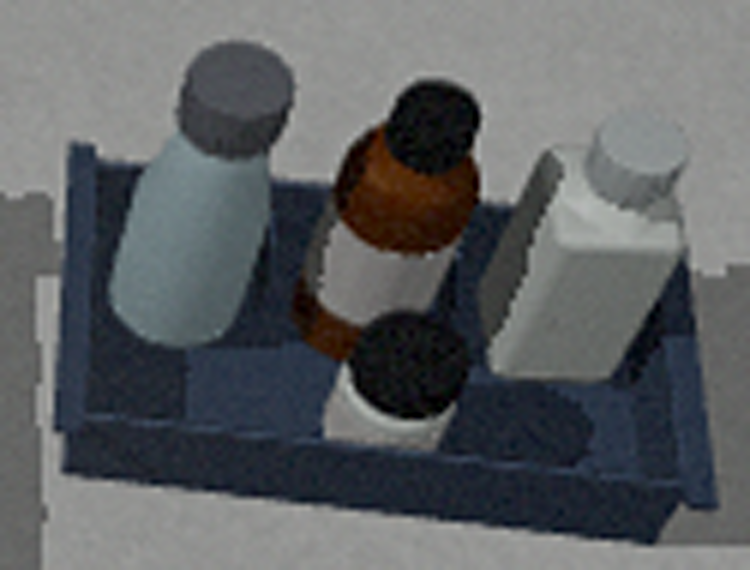

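View pics/t_tray.png

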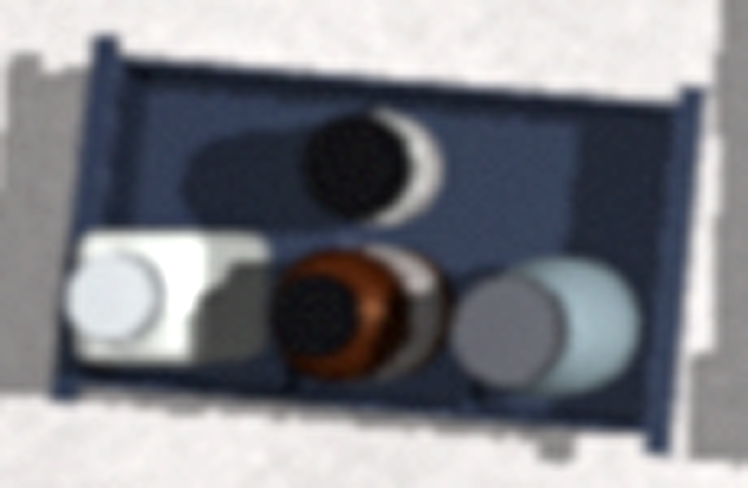

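View pics/t_bal.png

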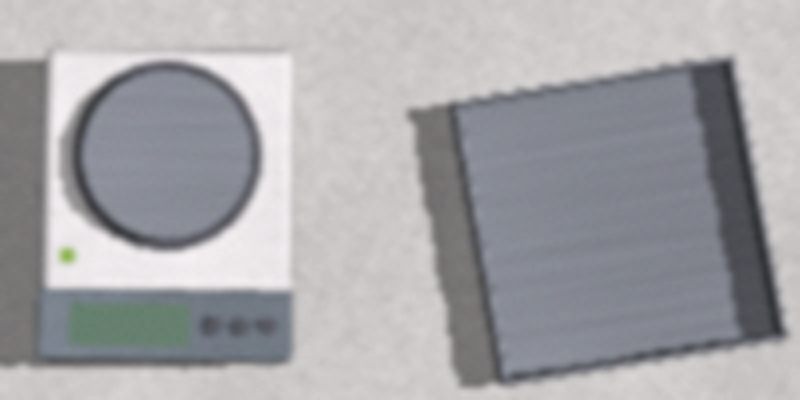

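View pics/s_bal.png

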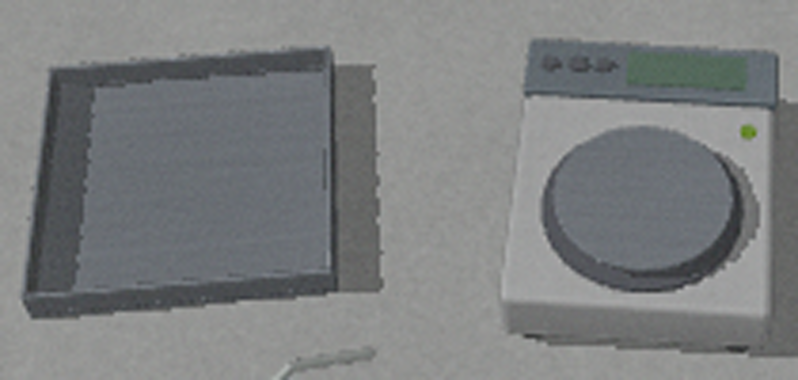

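```bash
python3 - <<'E'
from h import *
def T(x,y,z): return onz('top',(x+.5)/6.5-.5+85,(y+.5)/6.5-.5+190,z)
def S(x,y,z): return onz('scene',(x+.5)/6-.5+315,(y+.5)/6-.5+110,z)
def TB(x,y,z): return onz('top',(x+.5)/4-.5+205,(y+.5)/4-.5+170,z)
def SB(x,y,z): return onz('scene',(x+.5)/3.8-.5+95,(y+.5)/3.8-.5+115,z)
p=lambda n,*a:print(n,*[np.round(x*1000,1) for x in a])
p('sq',T(112,297,.138),S(640,143,.138))
p('rd',T(317,315,.144),S(437,112,.144))
p('co',T(507,330,.150),S(238,80,.150))
p('jar',T(357,167,.064),S(412,360,.064))
C=[T(107,38,.045),T(694,92,.045),T(657,448,.045),T(62,396,.045)];p('traycorn',*C,np.mean(C,0))
C=[S(85,145,.045),S(65,430,.045),S(700,505,.045)];p('traycornS',*C)
p('pan',TB(170,154,.074),SB(643,198,.074))
C=[TB(452,104,.025),TB(732,59,.025),TB(783,335,.025),TB(500,381,.025)];p('side',*C,np.mean(C,0))
C=[SB(51,68,.025),SB(331,48,.025),SB(335,274,.025),SB(25,294,.025)];p('sideS',*C,np.mean(C,0))
# color mask ellipse for pan and caps
t=cv2.imread('pics/top0.png')
E
```

```text
sq [482.7 400.5 138. ] [484.9 399.8 138. ]
rd [473.1 314.4 144. ] [476.1 316.6 144. ]
co [465.  235.5 150. ] [466.7 234.9 150. ]
jar [536.7 318.9  64. ] [543.1 318.7  64. ]
traycorn [598.1 435.4  45. ] [566.8 173.6  45. ] [410.4 192.1  45. ] [440.1 454.6  45. ] [503.8 313.9  45. ]
traycornS [409.2 193.8  45. ] [570.7 173.2  45. ] [600.4 434.8  45. ]
pan [548.   12.1  74. ] [551.5  15.2  74. ]
side [ 581.7 -194.5   25. ] [ 609.1 -401.    25. ] [ 407.5 -426.9   25. ] [ 380.  -221.1   25. ] [ 494.6 -310.9   25. ]
sideS [ 406.9 -427.8   25. ] [ 380.1 -221.3   25. ] [ 585.7 -192.4   25. ] [ 608.7 -399.    25. ] [ 495.3 -310.1   25. ]
```

Request:
send_rows(increments="10 17 2 0 0 2.4; 30 51 5 0 0 7.4; 57 98 10 0 0 14; 87 149 15 0 0 21.5; 117 200 20 0 0 29; 147 251 25 0 0 36; 177 302 30 0 0 43.5; 207 353 36 0 0 51; 231 396 41 0 0 57; 249 426 43 0 0 61.3", claw=80)

```text
time: 1.35
tcp_pos: [0.501, -0.1971, 0.2822]
orientation: [180.0, -0.0, 83.5]
force: [0.0, -0.1, 0.3]
gripper_width: 0.0797
```

Request:
send_rows(increments="-1 17 -1 0 0 0; -4 52 -4 0 0 0; -8 100 -7 0 0 0; -12 152 -10 0 0 0; -16 204 -14 0 0 0; -20 257 -18 0 0 0; -24 309 -21 0 0 0; -28 361 -25 0 0 0; -32 405 -28 0 0 0; -34 435 -30 0 0 0")

```text
time: 2.6
tcp_pos: [0.465, 0.2357, 0.2512]
orientation: [-180.0, 0.0, 83.2]
force: [0.0, -0.6, -0.4]
gripper_width: 0.08
```

Request:
send_rows(increments="0 0 -8 0 0 0; 0 0 -25 0 0 0; 0 0 -45 0 0 0; 0 0 -65 0 0 0; 0 0 -85 0 0 0; 0 0 -103 0 0 0; 0 0 -117 0 0 0; 0 0 -127 0 0 0; 0 0 -133 0 0 0; 0 0 -133 0 0 0")

```text
time: 3.85
tcp_pos: [0.4664, 0.2346, 0.1185]
orientation: [-180.0, 0.0, 83.2]
force: [0.3, -0.5, 0.8]
gripper_width: 0.0803
```

Request:
send_rows(increments="0 0 0 0 0 0; 0 0 0 0 0 0; 0 0 0 0 0 0; 0 0 0 0 0 0; 0 0 0 0 0 0; 0 0 0 0 0 0; 0 0 0 0 0 0; 0 0 0 0 0 0; 0 0 0 0 0 0; 0 0 0 0 0 0", claw=30)

```text
time: 5.1
tcp_pos: [0.4665, 0.2347, 0.1189]
orientation: [180.0, -0.0, 83.2]
force: [-2.3, 0.1, 5.1]
gripper_width: 0.0429
```

Request:
send_rows(increments="0 0 2 0 0 0; 0 0 6 0 0 0; 0 0 14 0 0 0; 0 0 26 0 0 0; 0 0 42 0 0 0; 0 0 60 0 0 0; 0 0 78 0 0 0; 0 0 92 0 0 0; 0 0 100 0 0 0; 0 0 102 0 0 0")

```text
time: 6.35
tcp_pos: [0.4667, 0.2347, 0.2213]
orientation: [180.0, -0.0, 83.2]
force: [0.5, -0.8, -4.1]
gripper_width: 0.0433
```

```bash
python3 - <<'E'
from h import *
o=manip.get_obs();print(o['tcp_pos'],o['force'],o['gripper_width'])
s=cv2.cvtColor(manip.snapshot('scene'),cv2.COLOR_RGB2BGR)
cv2.imwrite('pics/s1.png',cv2.resize(s[60:210,290:450],None,fx=4.5,fy=4,interpolation=cv2.INTER_CUBIC))
# side placing targets
c,sn=np.cos(np.radians(7.5)),np.sin(np.radians(7.5))
for x,y in((-40,-50),(45,0),(-40,50)): print(495+c*x-sn*y,-310.5+sn*x+c*y)
E
```

```text
[0.46667043 0.23470055 0.2212636 ] [ 0.54054341 -0.77236201 -4.13962845] 0.04326051496787057
461.8685151560502 -365.29329075749257
539.6150187618215 -304.62632135009767
448.815895934045 -266.14880462011155
```

View pics/s1.png

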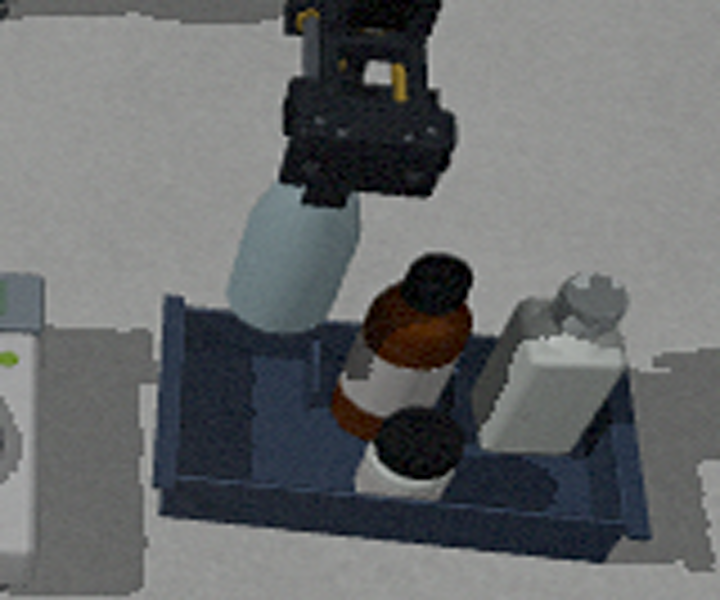

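Request:
send_rows(increments="0 -8 0 0 0 0; 0 -24 0 0 0 0; 0 -48 0 0 0 0; 0 -80 0 0 0 0; 0 -116 0 0 0 0; 0 -153 0 0 0 0; 0 -190 0 0 0 0; 0 -227 0 0 0 0; 0 -263 0 0 0 0; 0 -300 0 0 0 0")

```text
time: 7.65
tcp_pos: [0.4655, -0.0674, 0.2203]
orientation: [-180.0, 0.0, 83.1]
force: [-0.2, 0.2, -3.4]
gripper_width: 0.0434
```

Request:
send_rows(increments="0 -37 0 0 0 0; 0 -73 0 0 0 0; 0 -110 0 0 0 0; 0 -147 0 0 0 0; -1 -184 0 0 0 0; -2 -220 0 0 0 0; -3 -252 0 0 0 0; -4 -276 0 0 0 0; -4 -292 0 0 0 0; -4 -300 0 0 0 0")

```text
time: 8.9
tcp_pos: [0.4622, -0.366, 0.2205]
orientation: [-180.0, -0.0, 83.1]
force: [0.2, 0.9, -3.5]
gripper_width: 0.0433
```

Request:
send_rows(increments="0 0 -4 0 0 0; 0 0 -14 0 0 0; 0 0 -29 0 0 0; 0 0 -46 0 0 0; 0 0 -62 0 0 0; 0 0 -76 0 0 0; 0 0 -87 0 0 0; 0 0 -93 0 0 0; 0 0 -96 0 0 0; 0 0 -96 0 0 0")

```text
time: 10.15
tcp_pos: [0.4626, -0.3655, 0.1249]
orientation: [180.0, 0.0, 83.2]
force: [0.4, -0.3, -3.3]
gripper_width: 0.043
```

Request:
send_rows(increments="0 0 -1 0 0 0; 0 0 -2 0 0 0; 0 0 -3 0 0 0; 0 0 -4 0 0 0; 0 0 -4.5 0 0 0; 0 0 -5 0 0 0; 0 0 -5.5 0 0 0; 0 0 -6 0 0 0; 0 0 -6 0 0 0; 0 0 -6 0 0 0")

```text
time: 11.4
tcp_pos: [0.4625, -0.3655, 0.119]
orientation: [180.0, 0.0, 83.2]
force: [-0.2, 0.2, -0.4]
gripper_width: 0.0427
```

Request:
send_rows(increments="0 0 0 0 0 0; 0 0 0 0 0 0; 0 0 0 0 0 0; 0 0 0 0 0 0; 0 0 0 0 0 0; 0 0 0 0 0 0; 0 0 0 0 0 0; 0 0 10 0 0 0; 0 0 25 0 0 0; 0 0 40 0 0 0", claw=80)

```text
time: 12.65
tcp_pos: [0.4628, -0.3657, 0.1604]
orientation: [179.9, 0.0, 83.2]
force: [0.8, -0.6, -0.5]
gripper_width: 0.0799
```

Request:
send_rows(increments="0 0 25 0 0 0; 0 5 50 0 0 0; 0 20 70 0 0 0; 0 45 82 0 0 0; 0 90 86 0 0 0; 0 140 88 0 0 0; 0 195 90 0 0 0; 0 250 90 0 0 0; 0 305 90 0 0 0; 0 360 90 0 0 0")

```text
time: 13.9
tcp_pos: [0.461, -0.0025, 0.2485]
orientation: [-180.0, -0.0, 83.2]
force: [1.0, 0.2, -0.8]
gripper_width: 0.08
```

Request:
send_rows(increments="1 50 0 0 0 0; 3 100 0 0 0 0; 5 150 0 0 0 0; 7 195 0 0 0 0; 9 235 0 0 0 0; 11 270 0 0 0 0; 12 298 0 0 0 0; 12 313 0 0 0 0; 12 320 0 0 0 0; 12 320 0 0 0 0")

```text
time: 15.15
tcp_pos: [0.4741, 0.3144, 0.2486]
orientation: [-180.0, 0.0, 83.2]
force: [0.2, 0.5, 0.1]
gripper_width: 0.0796
```

Descend to 0.114, x+0.5.

Request:
send_rows(increments="0 0 -8 0 0 0; 0 0 -25 0 0 0; 0 0 -45 0 0 0; 0 0 -65 0 0 0; 0 0 -85 0 0 0; 0 0 -103 0 0 0; 0 0 -118 0 0 0; 0 0 -129 0 0 0; 0 0 -135 0 0 0; 0 0 -135 0 0 0")

```text
time: 16.4
tcp_pos: [0.4745, 0.3146, 0.1135]
orientation: [-180.0, 0.0, 83.2]
force: [-0.2, -0.8, 0.1]
gripper_width: 0.0798
```

Request:
send_rows(increments="0 0 0 0 0 0; 0 0 0 0 0 0; 0 0 0 0 0 0; 0 0 0 0 0 0; 0 0 0 0 0 0; 0 0 0 0 0 0; 0 0 0 0 0 0; 0 0 0 0 0 0; 0 0 0 0 0 0; 0 0 0 0 0 0", claw=20)

```text
time: 17.65
tcp_pos: [0.4741, 0.3155, 0.116]
orientation: [-179.9, -0.1, 83.2]
force: [-6.0, -0.6, 11.3]
gripper_width: 0.0338
```

Request:
send_rows(increments="0 0 2 0 0 0; 0 0 6 0 0 0; 0 0 14 0 0 0; 0 0 26 0 0 0; 0 0 42 0 0 0; 0 0 60 0 0 0; 0 0 78 0 0 0; 0 0 92 0 0 0; 0 0 100 0 0 0; 0 0 102 0 0 0")

```text
time: 18.9
tcp_pos: [0.4747, 0.3147, 0.2163]
orientation: [180.0, -0.0, 83.2]
force: [0.7, -0.4, -3.4]
gripper_width: 0.0335
```

```bash
python3 - <<'E'
from h import *
s=cv2.cvtColor(manip.snapshot('scene'),cv2.COLOR_RGB2BGR)
cv2.imwrite('pics/s2.png',cv2.resize(s[60:210,290:450],None,fx=4,fy=4,interpolation=cv2.INTER_CUBIC))
E
```

```text
(no output)
```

View pics/s2.png

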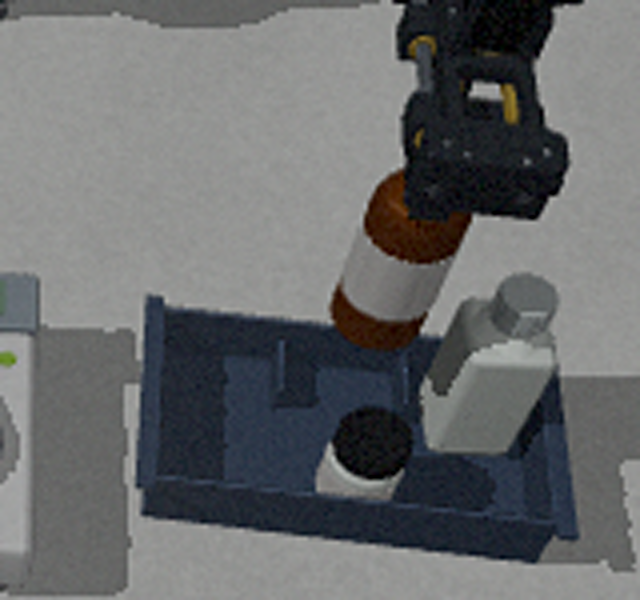

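```bash
python3 - <<'E'
from h import *
for z in (.1,.104,.2,.244):
    u=proj('scene',[.4747,.3147,z]); print(z,(u-[290,60])*4)
E
```

```text
0.1 [366.44635084 318.59124098]
0.104 [368.18588375 314.42808219]
0.2 [413.70081643 205.49890314]
0.244 [437.30533271 149.0071008 ]
```

Request:
send_rows(increments="0 -8 0 0 0 0; 1 -24 0 0 0 0; 3 -48 0 0 0 0; 6 -80 0 0 0 0; 10 -117 0 0 0 0; 14 -156 0 0 0 0; 19 -195 0 0 0 0; 24 -234 0 0 0 0; 29 -272 0 0 0 0; 34 -310 0 0 0 0")

```text
time: 20.2
tcp_pos: [0.5077, 0.0024, 0.2153]
orientation: [-180.0, 0.0, 83.1]
force: [0.5, -0.7, -2.8]
gripper_width: 0.0336
```

Request:
send_rows(increments="5 -38 0 0 0 0; 10 -76 0 0 0 0; 15 -115 0 0 0 0; 20 -154 0 0 0 0; 24 -193 0 0 0 0; 27 -230 0 0 0 0; 29 -262 0 0 0 0; 31 -286 0 0 0 0; 31 -302 0 0 0 0; 31 -310 0 0 0 0")

```text
time: 21.45
tcp_pos: [0.5392, -0.306, 0.2155]
orientation: [-180.0, -0.0, 83.1]
force: [0.6, -0.3, -3.1]
gripper_width: 0.0334
```

Request:
send_rows(increments="0 0 -4 0 0 0; 0 0 -14 0 0 0; 0 0 -29 0 0 0; 0 0 -46 0 0 0; 0 0 -62 0 0 0; 0 0 -75 0 0 0; 0 0 -85 0 0 0; 0 0 -91 0 0 0; 0 0 -94 0 0 0; 0 0 -94 0 0 0")

```text
time: 22.7
tcp_pos: [0.5396, -0.3055, 0.1219]
orientation: [180.0, 0.0, 83.2]
force: [-0.6, 0.5, -2.5]
gripper_width: 0.0332
```

Request:
send_rows(increments="0 0 -1 0 0 0; 0 0 -2 0 0 0; 0 0 -3 0 0 0; 0 0 -4 0 0 0; 0 0 -4.5 0 0 0; 0 0 -5 0 0 0; 0 0 -5.5 0 0 0; 0 0 -6 0 0 0; 0 0 -6 0 0 0; 0 0 -6 0 0 0")

```text
time: 23.95
tcp_pos: [0.5396, -0.3056, 0.1161]
orientation: [180.0, 0.0, 83.2]
force: [-0.7, -0.2, 0.4]
gripper_width: 0.0337
```

Request:
send_rows(increments="0 0 -0.5 0 0 0; 0 0 -1 0 0 0; 0 0 -1.5 0 0 0; 0 0 -1.5 0 0 0; 0 0 -1.5 0 0 0; 0 0 -1.5 0 0 0; 0 0 -1.5 0 0 0; 0 0 -1.5 0 0 0; 0 0 -1.5 0 0 0; 0 0 -1.5 0 0 0")

```text
time: 25.2
tcp_pos: [0.5399, -0.3059, 0.116]
orientation: [179.9, 0.1, 83.2]
force: [-3.1, 0.3, 7.5]
gripper_width: 0.0332
```

Request:
send_rows(increments="0 0 0 0 0 0; 0 0 0 0 0 0; 0 0 0 0 0 0; 0 0 0 0 0 0; 0 0 0 0 0 0; 0 0 0 0 0 0; 0 0 0 0 0 0; 0 0 10 0 0 0; 0 0 25 0 0 0; 0 0 40 0 0 0", claw=80)

```text
time: 26.45
tcp_pos: [0.5399, -0.3057, 0.156]
orientation: [179.9, 0.0, 83.2]
force: [0.9, 0.0, 0.9]
gripper_width: 0.0799
```

Request:
send_rows(increments="0 0 25 0 0 0; 0 5 50 0 0 0; 0 20 72 0 0 0; -4 45 85 0 0 0; -8 90 90 0 0 0; -12 140 94 0 0 0; -16 195 95 0 0 0; -20 250 95 0 0 0; -24 305 95 0 0 0; -28 355 95 0 0 0")

```text
time: 27.7
tcp_pos: [0.5097, 0.0526, 0.2492]
orientation: [-180.0, -0.0, 83.2]
force: [-0.0, 0.0, -0.3]
gripper_width: 0.0799
```

```bash
python3 - <<'E'
from h import *
o=manip.get_obs();print(o['tcp_pos'])
s=cv2.cvtColor(manip.snapshot('scene'),cv2.COLOR_RGB2BGR)
cv2.imwrite('pics/s3.png',cv2.resize(s[60:210,90:250],None,fx=4,fy=4,interpolation=cv2.INTER_CUBIC))
E
```

```text
[0.50969729 0.05259634 0.24917992]
```

View pics/s3.png

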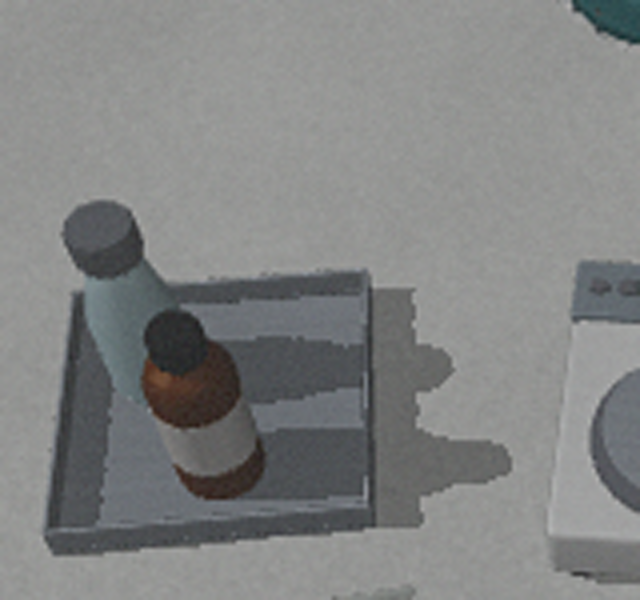

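Request:
send_rows(increments="-3 45 0 0 0 0; -6 92 0 0 0 0; -10 140 0 0 0 0; -14 190 0 0 0 0; -17 237 0 0 0 0; -21 278 0 0 0 0; -24 312 0 0 0 0; -26 335 0 0 0 0; -27 348 0 0 0 0; -27 350 0 0 0 0")

```text
time: 29.0
tcp_pos: [0.4842, 0.3998, 0.2491]
orientation: [-180.0, 0.0, 83.2]
force: [-0.1, 0.4, 0.3]
gripper_width: 0.0802
```

```bash
python3 - <<'E'
from h import *
o=manip.get_obs();print(o['tcp_pos'])
E
```

```text
[0.48418036 0.3997799  0.24908601]
```

Request:
send_rows(increments="0 0 -8 0 0 0; 0 0 -25 0 0 0; 0 0 -45 0 0 0; 0 0 -65 0 0 0; 0 0 -85 0 0 0; 0 0 -103 0 0 0; 0 0 -117 0 0 0; 0 0 -125 0 0 0; 0 0 -130 0 0 0; 0 0 -130 0 0 0")

```text
time: 30.25
tcp_pos: [0.4846, 0.3997, 0.1193]
orientation: [180.0, -0.0, 83.2]
force: [0.4, 0.0, -0.4]
gripper_width: 0.0806
```

Request:
send_rows(increments="0 0 0 0 0 0; 0 0 0 0 0 0; 0 0 0 0 0 0; 0 0 0 0 0 0; 0 0 0 0 0 0; 0 0 0 0 0 0; 0 0 0 0 0 0; 0 0 0 0 0 0; 0 0 0 0 0 0; 0 0 0 0 0 0", claw=20)

```text
time: 31.5
tcp_pos: [0.4844, 0.3997, 0.1193]
orientation: [-180.0, -0.0, 83.2]
force: [-3.0, -0.0, 3.7]
gripper_width: 0.0351
```

Request:
send_rows(increments="0 0 2 0 0 0; 0 0 6 0 0 0; 0 0 14 0 0 0; 0 0 26 0 0 0; 0 0 42 0 0 0; 0 0 60 0 0 0; 0 0 78 0 0 0; 0 0 92 0 0 0; 0 0 100 0 0 0; 0 0 102 0 0 0")

```text
time: 32.75
tcp_pos: [0.4846, 0.3997, 0.2218]
orientation: [180.0, -0.0, 83.2]
force: [-0.3, 0.7, -3.0]
gripper_width: 0.0348
```

Request:
send_rows(increments="0 -8 0 0 0 0; -1 -25 0 0 0 0; -3 -51 0 0 0 0; -5 -86 0 0 0 0; -7 -126 0 0 0 0; -9 -167 0 0 0 0; -11 -208 0 0 0 0; -13 -250 0 0 0 0; -15 -292 0 0 0 0; -17 -333 0 0 0 0")

```text
time: 34.0
tcp_pos: [0.4661, 0.0639, 0.221]
orientation: [-180.0, 0.0, 83.1]
force: [0.4, -0.8, -1.8]
gripper_width: 0.0352
```

Request:
send_rows(increments="-2 -41 0 0 0 0; -4 -83 0 0 0 0; -7 -124 0 0 0 0; -10 -166 0 0 0 0; -13 -207 0 0 0 0; -16 -247 0 0 0 0; -18 -282 0 0 0 0; -19 -308 0 0 0 0; -19 -325 0 0 0 0; -19 -333 0 0 0 0")

```text
time: 35.25
tcp_pos: [0.4476, -0.2672, 0.2211]
orientation: [-180.0, -0.0, 83.1]
force: [-0.1, 0.5, -3.2]
gripper_width: 0.0352
```

Request:
send_rows(increments="0 0 -4 0 0 0; 0 0 -14 0 0 0; 0 0 -29 0 0 0; 0 0 -46 0 0 0; 0 0 -62 0 0 0; 0 0 -76 0 0 0; 0 0 -87 0 0 0; 0 0 -93 0 0 0; 0 0 -96 0 0 0; 0 0 -96 0 0 0")

```text
time: 36.5
tcp_pos: [0.4487, -0.2665, 0.1254]
orientation: [180.0, 0.0, 83.2]
force: [0.7, -0.7, -2.3]
gripper_width: 0.0352
```

Request:
send_rows(increments="0 0 -1 0 0 0; 0 0 -2 0 0 0; 0 0 -3 0 0 0; 0 0 -4 0 0 0; 0 0 -4.5 0 0 0; 0 0 -5 0 0 0; 0 0 -5.5 0 0 0; 0 0 -6 0 0 0; 0 0 -6 0 0 0; 0 0 -6 0 0 0")

```text
time: 37.75
tcp_pos: [0.4485, -0.2664, 0.1193]
orientation: [180.0, 0.0, 83.2]
force: [0.0, -1.1, -2.8]
gripper_width: 0.035
```

Not yet down; lower in small steps.

Request:
send_rows(increments="0 0 -0.3 0 0 0; 0 0 -0.6 0 0 0; 0 0 -0.9 0 0 0; 0 0 -1.2 0 0 0; 0 0 -1.5 0 0 0; 0 0 -1.5 0 0 0; 0 0 -1.5 0 0 0; 0 0 -1.5 0 0 0; 0 0 -1.5 0 0 0; 0 0 -1.5 0 0 0")

```text
time: 39.0
tcp_pos: [0.4488, -0.2667, 0.1193]
orientation: [180.0, 0.0, 83.2]
force: [-4.1, 2.2, 8.8]
gripper_width: 0.0351
```

Request:
send_rows(increments="0 0 0.8 0 0 0; 0 0 0.8 0 0 0; 0 0 0.8 0 0 0; 0 0 0.8 0 0 0; 0 0 0.8 0 0 0; 0 0 0.8 0 0 0; 0 0 0.8 0 0 0; 0 0 10 0 0 0; 0 0 25 0 0 0; 0 0 40 0 0 0", claw=80)

```text
time: 40.25
tcp_pos: [0.4489, -0.2667, 0.1593]
orientation: [179.9, 0.0, 83.2]
force: [0.1, -0.9, 0.9]
gripper_width: 0.0799
```

Request:
send_rows(increments="0 0 25 0 0 0; 0 5 50 0 0 0; 0 20 72 0 0 -5; 4 45 85 0 0 -14; 8 90 90 0 0 -23; 12 140 94 0 0 -32; 16 195 95 0 0 -41; 20 250 95 0 0 -50; 24 300 95 0 0 -59; 28 340 95 0 0 -68")

```text
time: 41.5
tcp_pos: [0.4767, 0.0756, 0.2544]
orientation: [180.0, -0.1, 14.9]
force: [0.6, -0.2, 0.1]
gripper_width: 0.0798
```

```bash
python3 - <<'E'
from h import *
o=manip.get_obs();print(o['tcp_pos'],o['orientation'],o['joint_pos'])
s=cv2.cvtColor(manip.snapshot('scene'),cv2.COLOR_RGB2BGR);cv2.imwrite('pics/s4full.png',s)
cv2.imwrite('pics/s4.png',cv2.resize(s[100:220,90:450],None,fx=2.2,fy=2.2,interpolation=cv2.INTER_CUBIC))
t=cv2.cvtColor(manip.snapshot('top'),cv2.COLOR_RGB2BGR);cv2.imwrite('pics/t4full.png',t)
cv2.imwrite('pics/t4.png',cv2.resize(np.clip(t[170:270,80:410]*1.6,0,255).astype(np.uint8),None,fx=2.4,fy=2.4,interpolation=cv2.INTER_CUBIC))
E
```

```text
[0.4766637  0.07563512 0.25435716] [ 1.79988206e+02 -1.33358194e-01  1.49395997e+01] [ 6.05262768e+00 -6.75814281e+00  1.13623974e+02  9.35883259e-03
  7.30005894e+01  8.11103160e+01]
```

View pics/s4.png

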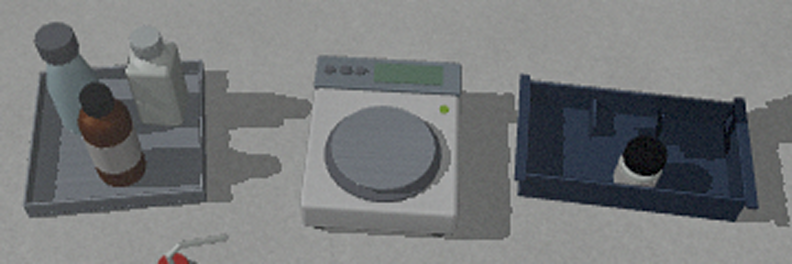

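View pics/t4.png

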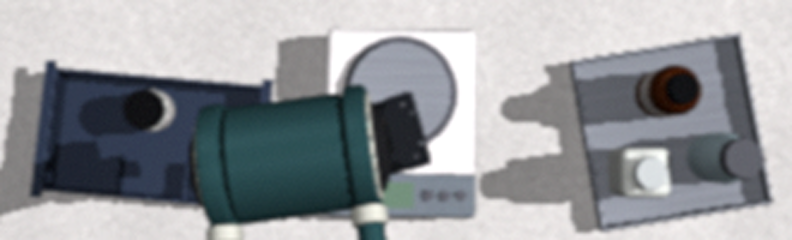

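```bash
python3 - <<'E'
from h import *
def fit(n,im,box,f,z):
    u,v,w,h=box; g=im[v:v+h,u:u+w]; m=f(g).astype(np.uint8)*255
    cs,_=cv2.findContours(m,cv2.RETR_EXTERNAL,cv2.CHAIN_APPROX_NONE); c=max(cs,key=cv2.contourArea)
    e=cv2.fitEllipse(cv2.convexHull(c)); x,y=e[0][0]+u,e[0][1]+v
    print(n,np.round((x,y),1),np.round(e[1],1),np.round(onz(n,x,y,z)*1000,1))
t=cv2.imread('pics/t4full.png');s=cv2.imread('pics/s4full.png');t0=cv2.imread('pics/top0.png');s0=cv2.imread('pics/scene0.png')
gr=lambda g:cv2.cvtColor(g,cv2.COLOR_BGR2GRAY)
for th in(20,25): 
  fit('top',t,(125,200,30,30),lambda g:g.max(2)<th,.062)
  fit('scene',s,(365,155,35,35),lambda g:g.max(2)<th,.055)
pr=t0[200:215,225:270];print(gr(t0[208:209,215:280])[0]);print(gr(s0[170:171,228:300])[0])
for a in(110,): fit('top',t0,(219,184,58,56),lambda g:gr(g)<a,.074)
for a in(130,): fit('scene',s0,(233,144,64,50),lambda g:gr(g)<a,.070)
E
```

```text
top [138.8 215.3] [14.9 15.1] [536.6 321.3  62. ]
scene [382.6 171.9] [13.8 18.7] [543.9 319.3  55. ]
top [138.6 215.4] [15.3 16.1] [536.6 322.1  62. ]
scene [382.9 170.6] [16.9 19.2] [539.5 320.9  55. ]
[ 83 103 134 150 138 112  96  84  61  49  69  90  97  95  96  95  96  96
  96  96  96  97  95  95  95  95  93  94  94  93  94  94  94  93  93  94
  93  94  92  93  93  92  93  93  93  93  92  93  94  93  94  93  83  68
  74 112 145 153 155 155 156 156 148 135 134]
[142 154 163 157 156 156 157 157 162 124  84  85  83 119 113 114 111 112
 110 109 113 113 114 112 114 114 114 115 114 113 117 111 114 112 110 113
 115 112 114 113 110 112 110 111 110 111 111 112 110 113 109 112 112 113
 113 112 114 114 118  75  58  54  74 116 114 111 106 162 154 125 100  99]
top [245.1 208.6] [46.9 49.9] [547.   17.7  74. ]
scene [265.2 169.8] [43.5 57.3] [557.9  18.8  70. ]
```

Request:
send_rows(increments="2 8 0 0 0 0; 7 28 -5 0 0 -3; 14 57 -15 0 0 -6; 23 90 -30 0 0 -9; 32 125 -47 0 0 -12; 41 160 -65 0 0 -15; 49 193 -85 0 0 -18; 56 220 -103 0 0 -20; 60 238 -117 0 0 -22; 62 244 -125 0 0 -22")

```text
time: 42.85
tcp_pos: [0.539, 0.3172, 0.1269]
orientation: [180.0, 0.0, -6.8]
force: [0.2, -0.2, 1.0]
gripper_width: 0.08
```

Request:
send_rows(increments="0 0 -8 0 0 0; 0 0 -24 0 0 0; 0 0 -42 0 0 0; 0 0 -60 0 0 0; 0 0 -76 0 0 0; 0 0 -90 0 0 0; 0 0 -101 0 0 0; 0 0 -108 0 0 0; 0 0 -112 0 0 0; 0 0 -112 0 0 0")

```text
time: 44.1
tcp_pos: [0.5385, 0.3177, 0.0157]
orientation: [-180.0, -0.0, -6.8]
force: [-1.0, 0.4, -0.2]
gripper_width: 0.0799
```

Request:
send_rows(increments="0 0 0 0 0 0; 0 0 0 0 0 0; 0 0 0 0 0 0; 0 0 0 0 0 0; 0 0 0 0 0 0; 0 0 0 0 0 0; 0 0 0 0 0 0; 0 0 0 0 0 0; 0 0 0 0 0 0; 0 0 0 0 0 0", claw=35)

```text
time: 45.35
tcp_pos: [0.5388, 0.3179, 0.0161]
orientation: [-180.0, -0.0, -6.8]
force: [-0.4, 1.2, 5.0]
gripper_width: 0.049
```

Request:
send_rows(increments="0 0 2 0 0 0; 0 0 8 0 0 0; 0 0 20 0 0 0; 0 0 38 0 0 0; 0 0 58 0 0 0; 0 0 80 0 0 0; 0 0 100 0 0 0; 0 0 115 0 0 0; 0 0 125 0 0 0; 0 0 128 0 0 0")

```text
time: 46.6
tcp_pos: [0.5387, 0.3177, 0.1444]
orientation: [-180.0, -0.0, -6.8]
force: [0.3, 0.5, -1.1]
gripper_width: 0.0489
```

```bash
python3 - <<'E'
from h import *
s=cv2.cvtColor(manip.snapshot('scene'),cv2.COLOR_RGB2BGR)
cv2.imwrite('pics/s5.png',cv2.resize(s[60:210,290:450],None,fx=4,fy=4,interpolation=cv2.INTER_CUBIC))
E
```

```text
(no output)
```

View pics/s5.png

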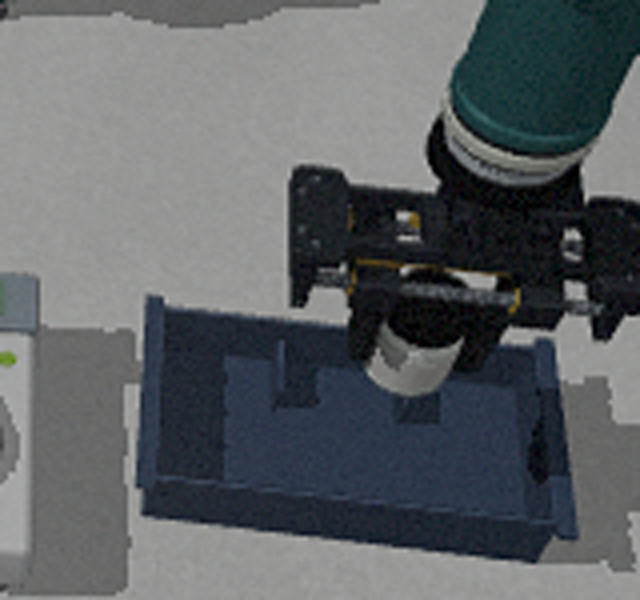

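Request:
send_rows(increments="0 -8 0 0 0 0; 1 -26 0 0 0 0; 2 -56 0 0 0 0; 4 -95 0 0 0 0; 6 -137 0 0 0 0; 8 -180 0 0 0 0; 9 -222 -2 0 0 0; 10 -260 -8 0 0 0; 11 -288 -18 0 0 0; 11 -304 -28 0 0 0")

```text
time: 47.9
tcp_pos: [0.5488, 0.0114, 0.115]
orientation: [180.0, 0.0, -6.9]
force: [0.4, 0.4, -1.5]
gripper_width: 0.0492
```

Request:
send_rows(increments="0 0 -6 0 0 0; 0 0 -12 0 0 0; 0 0 -18 0 0 0; 0 0 -22 0 0 0; 0 0 -25 0 0 0; 0 0 -26 0 0 0; 0 0 -27 0 0 0; 0 0 -27 0 0 0; 0 0 -27 0 0 0; 0 0 -27 0 0 0")

```text
time: 49.15
tcp_pos: [0.5496, 0.0136, 0.0888]
orientation: [-180.0, -0.0, -6.8]
force: [-0.3, -0.3, -1.7]
gripper_width: 0.0489
```

```bash
python3 - <<'E'
from h import *
o=manip.get_obs();print(o['tcp_pos'])
s=cv2.cvtColor(manip.snapshot('scene'),cv2.COLOR_RGB2BGR)
cv2.imwrite('pics/s6.png',cv2.resize(s[110:220,215:315],None,fx=5,fy=5,interpolation=cv2.INTER_CUBIC))
E
```

```text
[0.54957258 0.01357443 0.08882808]
```

View pics/s6.png

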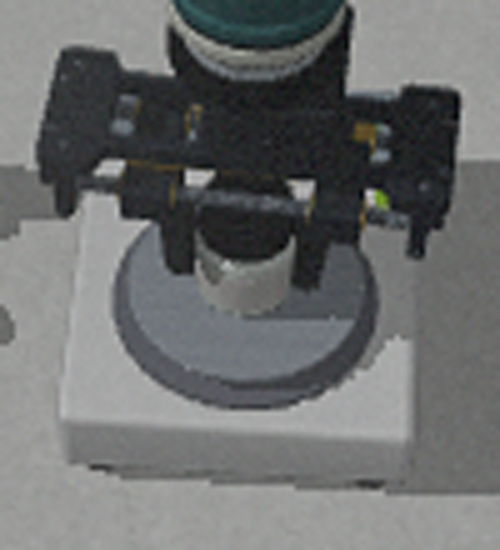

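Request:
send_rows(increments="1 0 0 0 0 0; 2 0 0 0 0 0; 3 0 0 0 0 0; 3 0 -0.5 0 0 0; 3 0 -1 0 0 0; 3 0 -1.5 0 0 0; 3 0 -2 0 0 0; 3 0 -2.5 0 0 0; 3 0 -2.7 0 0 0; 3 0 -2.7 0 0 0")

```text
time: 50.45
tcp_pos: [0.5525, 0.0136, 0.0861]
orientation: [-180.0, 0.0, -6.8]
force: [-0.4, -0.0, 0.4]
gripper_width: 0.0491
```

Request:
send_rows(increments="0 0 -0.3 0 0 0; 0 0 -0.6 0 0 0; 0 0 -0.6 0 0 0; 0 0 -0.6 0 0 0; 0 0 -0.6 0 0 0; 0 0 -0.6 0 0 0; 0 0 -0.6 0 0 0; 0 0 -0.6 0 0 0; 0 0 -0.6 0 0 0; 0 0 -0.6 0 0 0")

```text
time: 51.7
tcp_pos: [0.5525, 0.0136, 0.0861]
orientation: [-180.0, -0.0, -6.8]
force: [-3.2, 0.4, 5.1]
gripper_width: 0.0489
```

Request:
send_rows(increments="0 0 0 0 0 0; 0 0 0 0 0 0; 0 0 0 0 0 0; 0 0 0 0 0 0; 0 0 0 0 0 0; 0 0 0 0 0 0; 0 0 0 0 0 0; 0 0 5 0 0 0; 0 0 20 0 0 0; 0 0 45 0 0 0", claw=80)

```text
time: 52.95
tcp_pos: [0.552, 0.0136, 0.131]
orientation: [180.0, 0.1, -6.8]
force: [0.7, 0.3, 0.7]
gripper_width: 0.08
```

Request:
send_rows(increments="0 0 35 0 0 0; 0 0 75 0 0 0; -5 -10 110 0 0 5; -15 -30 122 0 0 14; -28 -65 124 0 0 24; -42 -105 124 0 0 34; -57 -150 124 0 0 44; -72 -192 124 0 0 54; -87 -230 124 0 0 63; -100 -260 124 0 0 72")

```text
time: 54.2
tcp_pos: [0.452, -0.248, 0.2559]
orientation: [179.9, 0.0, 65.4]
force: [-0.4, -0.4, -0.3]
gripper_width: 0.0799
```

```bash
python3 - <<'E'
from h import *
o=manip.get_obs();print(o['tcp_pos'],o['orientation'])
s=cv2.cvtColor(manip.snapshot('scene'),cv2.COLOR_RGB2BGR);t=cv2.cvtColor(manip.snapshot('top'),cv2.COLOR_RGB2BGR)
cv2.imwrite('pics/s7f.png',s);cv2.imwrite('pics/t7f.png',t)
a=cv2.resize(s[100:220,90:310],None,fx=3.6,fy=3.6,interpolation=cv2.INTER_CUBIC);cv2.imwrite('pics/s7.png',a)
a=cv2.resize(t[170:270,205:405],None,fx=4,fy=4,interpolation=cv2.INTER_CUBIC);cv2.imwrite('pics/t7.png',np.clip(a.astype(float)*1.5,0,255).astype(np.uint8))
E
```

```text
[ 0.45195994 -0.24800411  0.25592719] [1.79891197e+02 2.16074730e-02 6.54221956e+01]
```

View pics/s7.png

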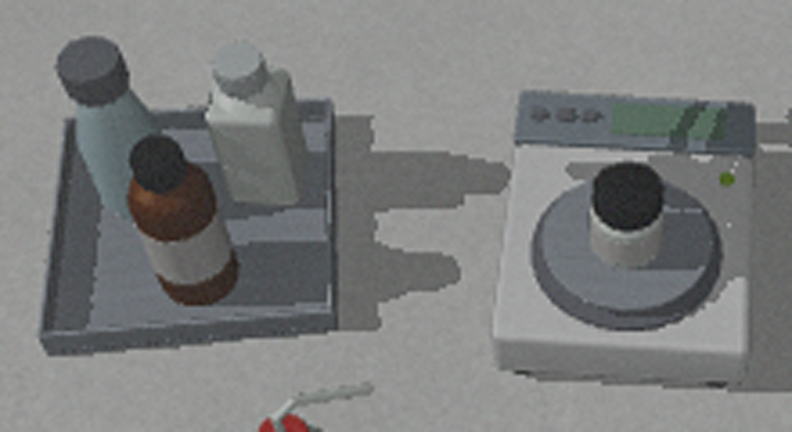

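View pics/t7.png

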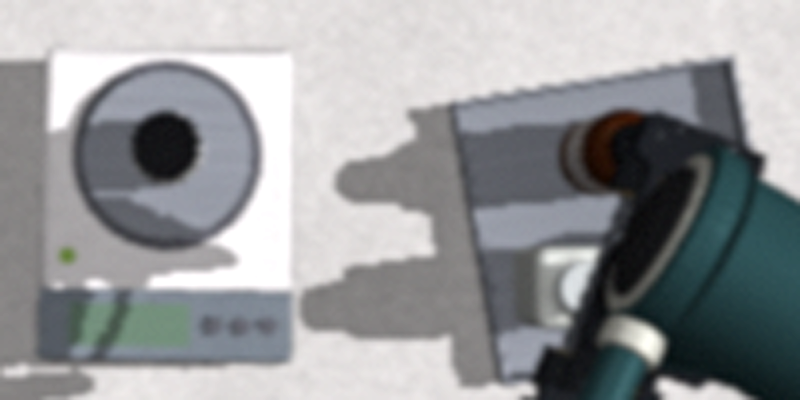

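```bash
python3 - <<'E'
from h import *
t=cv2.imread('pics/t7f.png');g=t[200:222,236:258];m=(g.max(2)<28).astype(np.uint8)
M=cv2.moments(m,True);u,v=M['m10']/M['m00']+236,M['m01']/M['m00']+200
print(u,v,onz('top',u,v,.132), proj('top',[.5495,.0135,.132]))
E
```

```text
245.69714285714286 206.38285714285715 [0.54969572 0.01445308 0.132     ] [246.05278991 206.44570726]
```

Request:
send_rows(increments="-1 -5 0 0 0 4; -2 -12 0 0 0 9; -4 -20 0 0 0 14; -4 -20 -5 0 0 17.8; -4 -20 -15 0 0 17.8; -4 -20 -30 0 0 17.8; -4 -20 -47 0 0 17.8; -4 -20 -62 0 0 17.8; -4 -20 -72 0 0 17.8; -4 -20 -76 0 0 17.8")

```text
time: 55.55
tcp_pos: [0.4481, -0.2662, 0.1773]
orientation: [-179.9, -0.0, 83.0]
force: [-0.6, 0.0, -0.1]
gripper_width: 0.0802
```

Request:
send_rows(increments="0 0 -8 0 0 0; 0 0 -20 0 0 0; 0 0 -33 0 0 0; 0 0 -44 0 0 0; 0 0 -52 0 0 0; 0 0 -57 0 0 0; 0 0 -58 0 0 0; 0 0 -58 0 0 0; 0 0 -58 0 0 0; 0 0 -58 0 0 0")

```text
time: 56.8
tcp_pos: [0.4487, -0.2665, 0.1208]
orientation: [180.0, 0.0, 83.0]
force: [-0.1, 0.7, -0.3]
gripper_width: 0.0799
```

Request:
send_rows(increments="0 0 0 0 0 0; 0 0 0 0 0 0; 0 0 0 0 0 0; 0 0 0 0 0 0; 0 0 0 0 0 0; 0 0 0 0 0 0; 0 0 0 0 0 0; 0 0 0 0 0 0; 0 0 0 0 0 0; 0 0 0 0 0 0", claw=20)

```text
time: 58.05
tcp_pos: [0.4483, -0.2663, 0.1204]
orientation: [-180.0, -0.0, 83.0]
force: [-1.7, 0.7, 1.0]
gripper_width: 0.0353
```

Request:
send_rows(increments="0 0 2 0 0 0; 0 0 8 0 0 0; 0 0 20 0 0 0; 0 0 38 0 0 0; 0 0 60 0 0 0; 0 0 84 0 0 0; 0 0 108 0 0 0; 0 0 130 0 0 0; 0 0 145 0 0 0; 0 0 150 0 0 0")

```text
time: 59.3
tcp_pos: [0.4491, -0.2668, 0.2722]
orientation: [179.9, 0.1, 83.0]
force: [0.2, 0.5, -2.7]
gripper_width: 0.0351
```

Request:
send_rows(increments="0 8 0 0 0 0; 1 25 0 0 0 0; 3 51 0 0 0 0; 5 86 0 0 0 0; 7 126 0 0 0 0; 9 167 0 0 0 0; 11 208 0 0 0 0; 13 250 0 0 0 0; 15 292 0 0 0 0; 17 333 0 0 0 0")

```text
time: 60.55
tcp_pos: [0.4642, 0.0689, 0.2694]
orientation: [-179.9, -0.0, 83.0]
force: [-0.1, -0.1, -2.9]
gripper_width: 0.0355
```

Request:
send_rows(increments="2 41 0 0 0 0; 4 83 0 0 0 0; 7 124 0 0 0 0; 10 166 0 0 0 0; 13 207 0 0 0 0; 16 247 0 0 0 0; 18 282 0 0 0 0; 19 308 0 0 0 0; 19 325 0 0 0 0; 19 333 0 0 0 0")

```text
time: 61.8
tcp_pos: [0.4841, 0.4001, 0.27]
orientation: [-180.0, 0.1, 83.0]
force: [-0.0, -1.1, -2.6]
gripper_width: 0.0351
```

Request:
send_rows(increments="0 0 -6 0 0 0; 0 0 -18 0 0 0; 0 0 -36 0 0 0; 0 0 -57 0 0 0; 0 0 -79 0 0 0; 0 0 -101 0 0 0; 0 0 -120 0 0 0; 0 0 -134 0 0 0; 0 0 -142 0 0 0; 0 0 -144 0 0 0")

```text
time: 63.05
tcp_pos: [0.4845, 0.3996, 0.126]
orientation: [-180.0, 0.0, 83.0]
force: [-1.2, -0.4, -2.3]
gripper_width: 0.0351
```

Request:
send_rows(increments="0 0 -1 0 0 0; 0 0 -2 0 0 0; 0 0 -3 0 0 0; 0 0 -4 0 0 0; 0 0 -4.5 0 0 0; 0 0 -5 0 0 0; 0 0 -5.5 0 0 0; 0 0 -6 0 0 0; 0 0 -6 0 0 0; 0 0 -6 0 0 0")

```text
time: 64.3
tcp_pos: [0.4845, 0.3996, 0.1204]
orientation: [-180.0, 0.0, 83.0]
force: [-0.1, 0.4, -2.5]
gripper_width: 0.0348
```

Request:
send_rows(increments="0 0 -0.3 0 0 0; 0 0 -0.6 0 0 0; 0 0 -0.9 0 0 0; 0 0 -1.2 0 0 0; 0 0 -1.5 0 0 0; 0 0 -1.5 0 0 0; 0 0 -1.5 0 0 0; 0 0 -1.5 0 0 0; 0 0 -1.5 0 0 0; 0 0 -1.5 0 0 0")

```text
time: 65.55
tcp_pos: [0.4847, 0.4, 0.1203]
orientation: [180.0, -0.1, 83.0]
force: [-2.0, -0.2, 7.6]
gripper_width: 0.0349
```

Request:
send_rows(increments="0 0 0.8 0 0 0; 0 0 0.8 0 0 0; 0 0 0.8 0 0 0; 0 0 0.8 0 0 0; 0 0 0.8 0 0 0; 0 0 0.8 0 0 0; 0 0 0.8 0 0 0; 0 0 10 0 0 0; 0 0 25 0 0 0; 0 0 40 0 0 0", claw=80)

```text
time: 66.8
tcp_pos: [0.4849, 0.3999, 0.1606]
orientation: [179.9, -0.1, 83.0]
force: [-0.1, 0.1, -0.1]
gripper_width: 0.0798
```

Request:
send_rows(increments="0 0 25 0 0 0; 0 -5 50 0 0 0; 2 -20 72 0 0 0; 5 -45 85 0 0 0; 9 -90 90 0 0 0; 13 -140 94 0 0 0; 17 -195 95 0 0 0; 21 -250 95 0 0 0; 25 -305 95 0 0 0; 29 -360 95 0 0 0")

```text
time: 68.05
tcp_pos: [0.5124, 0.0365, 0.2539]
orientation: [-180.0, 0.0, 82.9]
force: [0.7, -0.7, 0.1]
gripper_width: 0.08
```

Request:
send_rows(increments="4 -50 0 0 0 0; 8 -100 0 0 0 0; 12 -150 0 0 0 0; 16 -200 0 0 0 0; 19 -248 0 0 0 0; 22 -290 0 0 0 0; 24 -320 0 0 0 0; 26 -338 0 0 0 0; 26 -346 0 0 0 0; 26 -346 0 0 0 0")

```text
time: 69.3
tcp_pos: [0.5391, -0.3063, 0.2538]
orientation: [-180.0, -0.0, 83.0]
force: [0.3, 0.1, 0.1]
gripper_width: 0.0802
```

```bash
python3 - <<'E'
from h import *
s=cv2.cvtColor(manip.snapshot('scene'),cv2.COLOR_RGB2BGR);cv2.imwrite('pics/s8f.png',s)
a=cv2.resize(s[90:210,220:450],None,fx=3.4,fy=3.4,interpolation=cv2.INTER_CUBIC);cv2.imwrite('pics/s8.png',a)
E
```

```text
(no output)
```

View pics/s8.png

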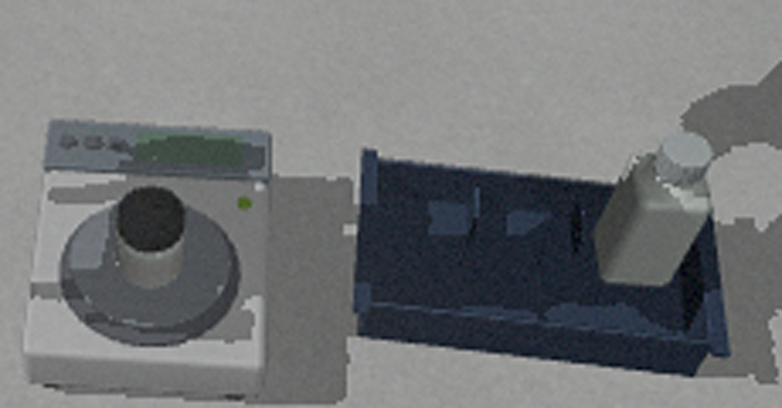

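Request:
send_rows(increments="0 0 -8 0 0 0; 0 0 -25 0 0 0; 0 0 -45 0 0 0; 0 0 -65 0 0 0; 0 0 -85 0 0 0; 0 0 -103 0 0 0; 0 0 -117 0 0 0; 0 0 -125 0 0 0; 0 0 -129 0 0 0; 0 0 -129 0 0 0")

```text
time: 70.6
tcp_pos: [0.5397, -0.3065, 0.1251]
orientation: [180.0, 0.0, 83.0]
force: [-0.7, 0.2, 0.6]
gripper_width: 0.0799
```

Request:
send_rows(increments="0 0 0 0 0 0; 0 0 0 0 0 0; 0 0 0 0 0 0; 0 0 0 0 0 0; 0 0 0 0 0 0; 0 0 0 0 0 0; 0 0 0 0 0 0; 0 0 0 0 0 0; 0 0 0 0 0 0; 0 0 0 0 0 0", claw=20)

```text
time: 71.85
tcp_pos: [0.5395, -0.3064, 0.125]
orientation: [-180.0, -0.0, 83.0]
force: [-0.5, 0.9, 1.3]
gripper_width: 0.0334
```

Request:
send_rows(increments="0 0 2 0 0 0; 0 0 8 0 0 0; 0 0 20 0 0 0; 0 0 38 0 0 0; 0 0 60 0 0 0; 0 0 84 0 0 0; 0 0 108 0 0 0; 0 0 130 0 0 0; 0 0 145 0 0 0; 0 0 150 0 0 0")

```text
time: 73.1
tcp_pos: [0.54, -0.3067, 0.2769]
orientation: [179.9, 0.1, 83.0]
force: [0.2, 0.5, -3.0]
gripper_width: 0.0333
```

Request:
send_rows(increments="-2 8 0 0 0 0; -7 24 0 0 0 0; -15 48 0 0 0 0; -25 80 0 0 0 0; -36 117 0 0 0 0; -46 156 0 0 0 0; -54 195 0 0 0 0; -60 234 0 0 0 0; -64 272 0 0 0 0; -65 310 0 0 0 0")

```text
time: 74.35
tcp_pos: [0.4727, 0.0056, 0.2738]
orientation: [-179.9, -0.0, 83.0]
force: [0.3, 0.4, -2.8]
gripper_width: 0.033
```

Request:
send_rows(increments="0 38 0 0 0 0; 0 76 0 0 0 0; 0 115 0 0 0 0; 0 154 0 0 0 0; 0 193 0 0 0 0; 0 230 0 0 0 0; 0 262 0 0 0 0; 0 286 0 0 0 0; 0 302 0 0 0 0; 0 310 0 0 0 0")

```text
time: 75.6
tcp_pos: [0.4736, 0.3141, 0.2743]
orientation: [-179.9, 0.1, 83.0]
force: [-0.2, 0.1, -2.9]
gripper_width: 0.0335
```

Request:
send_rows(increments="0 0 -6 0 0 0; 0 0 -18 0 0 0; 0 0 -36 0 0 0; 0 0 -57 0 0 0; 0 0 -79 0 0 0; 0 0 -101 0 0 0; 0 0 -120 0 0 0; 0 0 -134 0 0 0; 0 0 -142 0 0 0; 0 0 -144 0 0 0")

```text
time: 76.85
tcp_pos: [0.4744, 0.3136, 0.1305]
orientation: [-180.0, 0.0, 83.0]
force: [0.3, -0.3, -3.1]
gripper_width: 0.033
```

Request:
send_rows(increments="0 0 -1 0 0 0; 0 0 -2 0 0 0; 0 0 -3 0 0 0; 0 0 -4 0 0 0; 0 0 -4.5 0 0 0; 0 0 -5 0 0 0; 0 0 -5.5 0 0 0; 0 0 -6 0 0 0; 0 0 -6 0 0 0; 0 0 -6 0 0 0")

```text
time: 78.1
tcp_pos: [0.4745, 0.3136, 0.1249]
orientation: [180.0, -0.0, 83.0]
force: [-0.7, 0.5, -2.3]
gripper_width: 0.0332
```

Request:
send_rows(increments="0 0 -0.3 0 0 0; 0 0 -0.6 0 0 0; 0 0 -0.9 0 0 0; 0 0 -1.2 0 0 0; 0 0 -1.3 0 0 0; 0 0 -1.3 0 0 0; 0 0 -1.3 0 0 0; 0 0 -1.3 0 0 0; 0 0 -1.3 0 0 0; 0 0 -1.3 0 0 0")

```text
time: 79.35
tcp_pos: [0.4749, 0.314, 0.125]
orientation: [180.0, -0.1, 83.0]
force: [-1.7, -0.5, 6.6]
gripper_width: 0.0332
```

Contact. Release and go to the cone at (462.5, −365.6).

Request:
send_rows(increments="0 0 0.8 0 0 0; 0 0 0.8 0 0 0; 0 0 0.8 0 0 0; 0 0 0.8 0 0 0; 0 0 0.8 0 0 0; 0 0 0.8 0 0 0; 0 0 0.8 0 0 0; 0 0 10 0 0 0; 0 0 25 0 0 0; 0 0 40 0 0 0", claw=80)

```text
time: 80.6
tcp_pos: [0.4749, 0.3138, 0.1653]
orientation: [179.9, -0.0, 83.0]
force: [-0.4, 0.4, 0.4]
gripper_width: 0.08
```

Request:
send_rows(increments="0 0 25 0 0 0; 0 -5 50 0 0 0; 0 -20 72 0 0 0; 0 -45 85 0 0 0; 0 -90 90 0 0 0; -1 -140 94 0 0 0; -2 -195 95 0 0 0; -4 -250 95 0 0 0; -5 -305 95 0 0 0; -6 -360 95 0 0 0")

```text
time: 81.85
tcp_pos: [0.4686, -0.0481, 0.2603]
orientation: [179.8, 0.0, 83.0]
force: [0.8, -0.2, 0.3]
gripper_width: 0.0802
```

Request:
send_rows(increments="-1 -50 0 0 0 0; -2 -100 0 0 0 0; -3 -150 0 0 0 0; -4 -195 0 0 0 0; -5 -235 0 0 0 0; -6 -270 0 0 0 0; -6 -298 0 0 0 0; -6 -313 0 0 0 0; -6 -319 0 0 0 0; -6 -319 0 0 0 0")

```text
time: 83.1
tcp_pos: [0.4626, -0.365, 0.2588]
orientation: [180.0, -0.0, 83.0]
force: [-0.9, 0.4, 0.5]
gripper_width: 0.0802
```

Descend to 0.122.

Request:
send_rows(increments="0 0 -8 0 0 0; 0 0 -25 0 0 0; 0 0 -45 0 0 0; 0 0 -65 0 0 0; 0 0 -87 0 0 0; 0 0 -107 0 0 0; 0 0 -122 0 0 0; 0 0 -131 0 0 0; 0 0 -137 0 0 0; 0 0 -137 0 0 0")

```text
time: 84.35
tcp_pos: [0.4625, -0.3654, 0.1215]
orientation: [-180.0, -0.0, 83.0]
force: [0.3, 0.2, 0.3]
gripper_width: 0.0798
```

Request:
send_rows(increments="0 0 0 0 0 0; 0 0 0 0 0 0; 0 0 0 0 0 0; 0 0 0 0 0 0; 0 0 0 0 0 0; 0 0 0 0 0 0; 0 0 0 0 0 0; 0 0 0 0 0 0; 0 0 0 0 0 0; 0 0 0 0 0 0", claw=30)

```text
time: 85.6
tcp_pos: [0.4625, -0.3655, 0.1218]
orientation: [-180.0, 0.0, 83.0]
force: [-2.6, 0.2, 4.4]
gripper_width: 0.0428
```

Request:
send_rows(increments="0 0 2 0 0 0; 0 0 8 0 0 0; 0 0 20 0 0 0; 0 0 38 0 0 0; 0 0 60 0 0 0; 0 0 84 0 0 0; 0 0 108 0 0 0; 0 0 130 0 0 0; 0 0 145 0 0 0; 0 0 150 0 0 0")

```text
time: 86.85
tcp_pos: [0.463, -0.3658, 0.2736]
orientation: [179.9, 0.1, 83.0]
force: [0.3, -0.4, -3.1]
gripper_width: 0.0435
```

Request:
send_rows(increments="0 8 0 0 0 0; 0 24 0 0 0 0; 0 48 0 0 0 0; 0 80 0 0 0 0; 0 116 0 0 0 0; 0 153 0 0 0 0; 0 190 0 0 0 0; 0 227 0 0 0 0; 0 263 0 0 0 0; 0 300 0 0 0 0")

```text
time: 88.1
tcp_pos: [0.4613, -0.0628, 0.2711]
orientation: [-180.0, -0.0, 83.0]
force: [0.1, -0.3, -4.6]
gripper_width: 0.0434
```

Request:
send_rows(increments="0 37 0 0 0 0; 0 73 0 0 0 0; 0 110 0 0 0 0; 0 147 0 0 0 0; 1 184 0 0 0 0; 2 220 0 0 0 0; 3 252 0 0 0 0; 4 276 0 0 0 0; 4 292 0 0 0 0; 4 300 0 0 0 0")

```text
time: 89.35
tcp_pos: [0.4656, 0.2355, 0.2713]
orientation: [-180.0, 0.0, 83.1]
force: [0.0, -0.4, -3.1]
gripper_width: 0.0434
```

Request:
send_rows(increments="0 0 -6 0 0 0; 0 0 -18 0 0 0; 0 0 -36 0 0 0; 0 0 -57 0 0 0; 0 0 -79 0 0 0; 0 0 -101 0 0 0; 0 0 -120 0 0 0; 0 0 -134 0 0 0; 0 0 -142 0 0 0; 0 0 -144 0 0 0")

```text
time: 90.6
tcp_pos: [0.4664, 0.2345, 0.1272]
orientation: [-180.0, 0.0, 83.0]
force: [0.5, -0.4, -3.0]
gripper_width: 0.0431
```

Request:
send_rows(increments="0 0 -1 0 0 0; 0 0 -2 0 0 0; 0 0 -3 0 0 0; 0 0 -4 0 0 0; 0 0 -4.5 0 0 0; 0 0 -5 0 0 0; 0 0 -5.5 0 0 0; 0 0 -6 0 0 0; 0 0 -6 0 0 0; 0 0 -6 0 0 0")

```text
time: 91.85
tcp_pos: [0.4666, 0.2347, 0.1218]
orientation: [180.0, -0.0, 83.0]
force: [-0.7, -0.2, -0.8]
gripper_width: 0.043
```

Nearly down; 0.8 mm more, then release and retreat.

Request:
send_rows(increments="0 0 -0.3 0 0 0; 0 0 -0.6 0 0 0; 0 0 -0.8 0 0 0; 0 0 -0.8 0 0 0; 0 0 -0.8 0 0 0; 0 0 -0.8 0 0 0; 0 0 -0.8 0 0 0; 0 0 -0.8 0 0 0; 0 0 -0.8 0 0 0; 0 0 -0.8 0 0 0")

```text
time: 93.1
tcp_pos: [0.4668, 0.235, 0.1218]
orientation: [180.0, -0.0, 83.0]
force: [-3.2, 0.3, 6.9]
gripper_width: 0.0431
```

Request:
send_rows(increments="0 0 0.5 0 0 0; 0 0 0.5 0 0 0; 0 0 0.5 0 0 0; 0 0 0.5 0 0 0; 0 0 0.5 0 0 0; 0 0 0.5 0 0 0; 0 0 0.5 0 0 0; 0 0 10 0 0 0; 0 0 25 0 0 0; 0 0 40 0 0 0", claw=80)

```text
time: 94.35
tcp_pos: [0.4669, 0.2348, 0.1624]
orientation: [179.9, -0.0, 83.0]
force: [0.1, 0.2, -0.0]
gripper_width: 0.0801
```

Request:
send_rows(increments="0 0 25 0 0 0; 0 -5 50 0 0 0; 0 -20 75 0 0 0; 0 -45 95 0 0 0; 0 -90 105 0 0 0; 0 -140 110 0 0 0; 0 -195 110 0 0 0; 0 -250 110 0 0 0; 0 -300 110 0 0 0; 0 -340 110 0 0 0")

```text
time: 95.6
tcp_pos: [0.4665, -0.1074, 0.2724]
orientation: [179.9, 0.0, 82.9]
force: [0.6, 0.6, -0.0]
gripper_width: 0.0804
```

Request:
send_rows(increments="0 -30 0 0 0 0; 0 -60 0 0 0 0; 0 -90 0 0 0 0; 0 -120 0 0 0 0; 0 -145 0 0 0 0; 0 -165 0 0 0 0; 0 -180 0 0 0 0; 0 -190 0 0 0 0; 0 -195 0 0 0 0; 0 -195 0 0 0 0")

```text
time: 96.85
tcp_pos: [0.4665, -0.3003, 0.2707]
orientation: [-180.0, -0.0, 83.0]
force: [0.7, 0.1, -0.0]
gripper_width: 0.0802
```

```bash
python3 - <<'E'
from h import *
s=cv2.cvtColor(manip.snapshot('scene'),cv2.COLOR_RGB2BGR);t=cv2.cvtColor(manip.snapshot('top'),cv2.COLOR_RGB2BGR)
cv2.imwrite('pics/s9f.png',s);cv2.imwrite('pics/t9f.png',t)
a=cv2.resize(s[110:205,315:440],None,fx=6,fy=6,interpolation=cv2.INTER_CUBIC);cv2.imwrite('pics/s9.png',a)
a=cv2.resize(t[190:265,85:285],None,fx=4,fy=4,interpolation=cv2.INTER_CUBIC);cv2.imwrite('pics/t9.png',np.clip(a.astype(float)*1.8,0,255).astype(np.uint8))
E
```

```text
(no output)
```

View pics/s9.png

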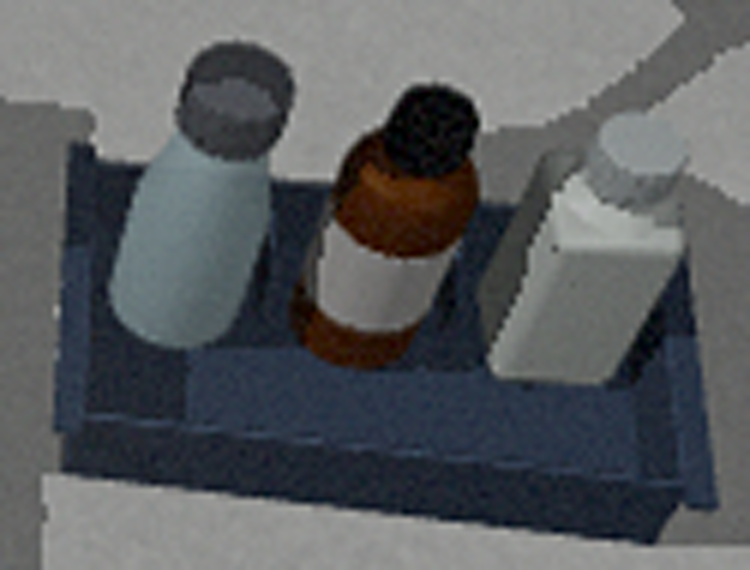

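View pics/t9.png

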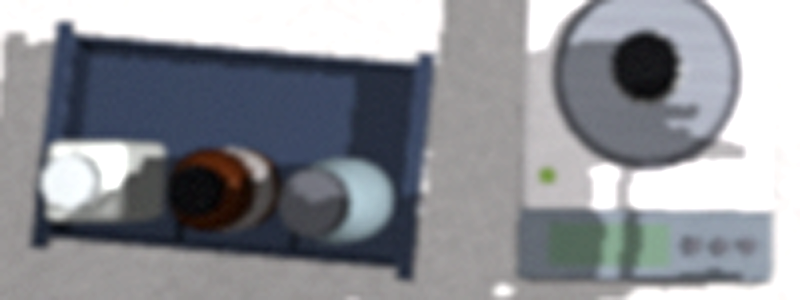

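View pics/s9f.png

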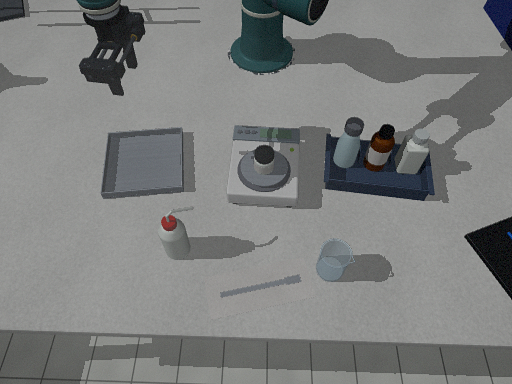

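The tall bottles stand upright at almost the same pixels as at the start (caps near (238,78), (435,118) and (640,143) in the 6x crop). The jar is central on the pan, the bystanders haven't moved, and the arm is clear, so I'm handing the job in.

```bash
python3 - <<'E'
from h import *
print(manip.close_job())
E
```

```text
the job is handed in; nothing more can be done
None
```

I handed the job in at about 97 s of the allowed 147 s. I moved the cone, round and square bottles by their caps to the steel side tray and set the jar on the balance pan. I then put the square, round and cone bottles back in their own bays.

**Bottles:** In the last pictures all three stand upright. In the scene view their caps are within about a pixel or two (roughly 2–4 mm) of where they started, judged by eye; the limit is 18 mm.

**Jar:** It stands upright about 3 mm from the pan's centre by the top camera. I measured this just after setting it down, and it looked unmoved in the final pictures. The limit is 15 mm.

**Bystanders and arm:** The beaker and wash bottle look unmoved, by eye only. The gripper was open and clear of everything.

**Checks that disagreed or went wrong:**
- The two cameras differed by about 3 mm on most positions and up to 7 mm on the jar in the tray. I used values between the two.
- A fitted outline of the pan was thrown off by its rim and shadow, so I ignored it and used edges read by eye.
- On the first grasp of the round bottle the fingers pressed on its shoulder with about 11 N, and it may have hung very slightly tilted. It stood upright once set down, and I gripped it higher on the way back.

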